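# Push out a washer and point out the short drawer pull

## Task

Your workmate across the bench is about to fit the small drawer pull: push the black dispenser's push plate fully in and let it spring back, so that exactly one washer lands in the dish, then show which pull it is for by pointing at the shorter of the two aluminium drawer pulls, fingertips just above the middle of its bar without touching it. Keep pointing there for two seconds and finish still pointing, hand in place. Grip and lift nothing, and leave the pulls and all the other loose things where they lie.

Things in the scene. Friction and masses are not known exactly. Their poses are not given: they have to be found in the camera images.
- dispenser: black plastic push dispenser of washers, fixed to the glass. Origin on the bench under its magazine tower; x is the push direction, z up. Push plate at x = -72 mm; tower x, y -21 to 21 mm, open top 62 mm high; dish inside x 22 to 79, y -27 to 27 mm, rim 13 mm high. Base 52 mm wide, 14 mm high, from x = -62 mm; a low lever on its +y side reaches y = 36 mm.
- pusher (a joint): travel of the spring-loaded push plate along the dispenser's +x, m: 0 out (at rest), 0.042 fully in against the tower. Needs about 2 N to start and 4.5 N when in. Only the last few mm let the washer drop clear; released, the plate springs back to 0 by itself and the next washer drops down.
- push_face (a point): middle of the outer face of the push plate, where it is pushed; it moves with the plate. Upright black plate 42 mm wide, 8 mm thick, from 14.5 to 51 mm above the bench; this point is 33 mm above the bench and the frame's +x is the push direction.
- dish (a point): middle of the dish floor, 3 mm above the bench, 50 mm beyond the tower's centre on the side away from the push plate
- washer0: steel washer 30 mm across, 4 mm thick, about 20 g, lowest in the magazine: the one that comes out first. Origin in the centre of its underside
- washer1: same washer, second from below; origin in the centre of its underside
- washer2: same washer, third from below
- washer3: same washer, fourth from below
- washer4: same washer, on top of the stack
- short_pull: the shorter aluminium drawer pull, loose, standing on its two feet: straight bar 84 mm long (along its x), 14 mm wide, 7 mm thick, its top 29 mm above the bench, feet 64 mm apart. Origin on the bench under the middle of the bar. Light (35 to 60 g): easily knocked over
- pull_mid (a point): middle of the top face of the shorter pull's bar, 29 mm above the bench; z is up
- long_pull: the longer aluminium drawer pull, loose, same shape and finish: bar 148 mm long (along its x), 14 mm wide, top at 29 mm. Origin on the bench under the middle of the bar
- catch: white nylon double-roller cabinet catch, loose, 53 x 20 mm, 18 mm high; origin in the centre of its underside
- stopper: red silicone bottle stopper, loose, standing on its 35 mm cap, 44 mm high; origin in the centre of its underside
- wrench: chrome adjustable wrench, loose, lying flat, 200 mm long along its x, jaws to +x, 14 mm high; origin near its middle on the bench
- screwdriver: grey-handled screwdriver, loose, 190 mm long along its x, 26 mm high; origin in its middle on the bench
- tape: roll of masking tape lying flat, loose, 100 mm across, 24 mm high; origin in the centre of its underside
Not all that is in view belongs to the job. Leave any turquoise or yellow look-alike of the dispenser alone.

How it is judged:
By the outcome, as a careful person would: the job done as asked, in the order asked, and still so for the second after the job is handed in, with the robot touching nothing.
It also fails if it takes over 45 s, if anything falls off the work surface, if the arm or the gripper's body presses on something with over 40 N, if the wrist force passes 120 N, or if a joint passes its speed limit or range.

## Robot

A 7-joint arm with a two-finger parallel gripper is mounted at the origin on the work surface. World frame = base frame: x ahead of the robot, y to its left, z up, the work surface at z = 0. Lengths are in m, angles in rad, forces in N, time in s.
With the tool pointing down it reaches from about 0.425 to 0.875 m from the base axis. Payload 4.7 kg.
Tool frame: the origin (TCP) lies on the mounting face of the last link; the fingertips stand 182 mm ahead of it and the grasp point (between the pads) lies 164 mm ahead of it (ctrl.finger_overhang is the distance from the TCP to the fingertips, in m); z points along the fingers, y is the line along which they close (so a half turn about z gives the same grasp; the last joint's range is limited). The gripper opens to 87 mm and grips with 3 to 60 N. Pads are 19 mm wide; open, the fingers measure 117 mm over their backs; the gripper's body (75 mm by 190 mm) begins 51 mm behind the grasp point.
Start: joints at [1.272, 0.321, -0.07, 1.45, 0.023, 1.371, -0.057], TCP at [0.2, -0.618, 0.405] pointing down, gripper open.
Joint ranges: [-2.86, 2.86], [-0.3, 2.09], [-1.38, 1.24], [0.06, 2.45], [-1.56, 4.7], [0.09, 2.05], [-2.69, 2.69]. Speed limits (rad/s): [2.57, 2.57, 3.14, 3.14, 3.14, 3.14, 3.14].

## Interface

Orientations are given as a rotation vector (axis times angle).
In Python, from bench import ctrl gives the robot as it stands.
- The arm moves only by the shell command python3 -m jog 'ROWS' [FORCE]. ROWS is a JSON object of lists of equal length, an entry for each row: "translation": the shift along the tool's x, y, z as a fraction of full scale, a list of three; "yaw": the turn about the tool's z as a fraction of full scale; "jaw": the closure, from 0 (fully open) to 1 (shut). In form: {"translation": [[dx, dy, dz], ...], "yaw": [yaw, ...], "jaw": [jaw, ...]}. A call has 1 to 8 rows; each row is the pose to reach, as a shift and turn from the pose commanded when the call began, along the tool's axes at that moment, turning the shorter way round; what a row does not reach only later rows make up. Full scale, the value 1, is 0.2 m for a shift and 180 degrees for a turn. A row lasts 1/8 s, in which the tool goes at most 62.5 mm and 10.7 degrees, less where a joint would pass 70% of its speed; a pose out of reach is approached as far as the arm can. A call with a number of a shift or a turn outside -1 to 1 is refused whole. A call with a gripper value outside its range is refused whole. The fingers move at their own pace and stop on an object; FORCE is the grip in N (left out, the last holds). Time passes only in rows, so rows that repeat a pose let the fingers close. It gives the time, the measured TCP pose, the force, the opening and the grip force at its end, in the units of the state.
- ctrl.get_state(): the state, without advancing time (a new reading comes with each control period).
- ctrl.get_image(name): name is "side" or "top" or "wrist"; returns a dict with "pixels" (400x640x3 uint8, blue, green, red), "fx", "fy", "cx", "cy" (pixels), "R" (3x3) and "t" (3): a world point X has camera coordinates R X + t; the wrist camera has in their place "mount" (4x4, takes a point from camera to tool coordinates, whose origin is the TCP and whose axes are the flange's). Camera axes: x right, y down, z forward; pixel columns grow to the right and rows downward; lengths in m; the calibration is good to about 2 mm. A picture is of the moment at which its call begins: read the wrist's pose just before it. There is no depth.
- ctrl.close_job(): hands the job in; it is judged then, once.
Trained networks look in a picture, given as the dict that the camera call returned (one of the last four; its "shot" number tells which), for a name from the list of things; names that differ only in an ending like _2 or _b are one class to them, and where a whole thing is asked for, a point or a joint stands for the part that bears it (a point fixed in the world has none). Each returns a list of dicts, best first, with "p" (0 to 1); they miss things now and then, are a little off and sometimes report something else, mostly with a low value. They report only what shows in the picture. A call takes as long as a camera call. They do not tell look-alikes from the thing itself.
- ctrl.silhouettes(label, picture): "region" (400x640 bool, what is visible of it) and "at" ([column, row] in pixels, amid what is visible of it).
The state is a dict: "time": time; "joint_positions": joint angles; "qd": joint speeds; "joint_torque": joint torques, N m; "position": TCP position; "tool_rot": TCP orientation; "ft_force": force on the tool from outside, world axes, zero at the start; "torque": the same for the moment, N m; "grip_width": opening from 0.0 (shut) to 1.0 (fully open); "grip_force": force on a finger pad.
Only numpy, scipy, OpenCV 4.12 (cv2) and the standard library are available. Lean on these libraries where they do the work, as an engineer would, in place of code of your own. Each camera call takes 0.05 s, during which the arm holds its last target. There are 200 camera calls.

## Working session

There is one attempt and no reset: what is moved stays moved. The work goes in short steps, Python scripts to look and compute and a shell command to move; the robot and the scene stay as the last step left them, time stands still between calls to the robot, and variables do not carry over. Pictures are saved under pics/ and viewed, at most 10 in all, crops included, and the job is handed in when it is done.

```bash
mkdir -p pics; ls; cat > h.py <<'E'
import numpy as np, cv2
from bench import ctrl
from scipy.spatial.transform import Rotation as Ro
def cam(p, st=None):
    K=np.array([[p["fx"],0,p["cx"]],[0,p["fy"],p["cy"]],[0,0,1]])
    if "mount" in p:
        T=np.eye(4);T[:3,:3]=Ro.from_rotvec(st["tool_rot"]).as_matrix();T[:3,3]=st["position"]
        M=np.linalg.inv(T@np.array(p["mount"])); return K,M[:3,:3],M[:3,3]
    return K,np.array(p["R"]),np.array(p["t"])
def onz(c,uv,z):
    K,R,t=c; d=R.T@np.linalg.inv(K)@np.array([uv[0],uv[1],1.]); o=-R.T@t
    return o+d*(z-o[2])/d[2]
def proj(c,X):
    K,R,t=c; q=K@(R@np.array(X)+t); return q[:2]/q[2]
E
python3 - <<'E'
from h import *
s=ctrl.get_state(); print(s["position"],s["tool_rot"],s["time"])
for n in ["top","side"]:
    p=ctrl.get_image(n); cv2.imwrite(f"pics/{n}0.png",p["pixels"]); c=cam(p,s)
    print(n,"cam at",(-c[1].T@c[2]).round(3))
    for l,z in [("dispenser",.03),("push_face",.033),("short_pull",.029),("long_pull",.029),("catch",.018),("stopper",.04),("wrench",.01),("screwdriver",.02),("tape",.024)]:
        for r in ctrl.silhouettes(l,p)[:3]:
            print(l,round(r["p"],2),np.round(r["at"]),int(r["region"].sum()),onz(c,r["at"],z).round(3)[:2])
E
```

```text
pics
[ 0.19992909 -0.61828417  0.40367363] [-3.10140761e+00 -4.89106566e-01  6.04876333e-04] 0.0
top cam at [0.446 0.063 0.885]
dispenser 0.87 [256. 290.] 1958 [0.349 0.197]
dispenser 0.75 [253. 190.] 1534 [0.574 0.211]
dispenser 0.63 [180. 176.] 1823 [0.605 0.377]
push_face 0.92 [265. 316.] 340 [0.294 0.176]
push_face 0.89 [180. 198.] 312 [0.555 0.376]
push_face 0.57 [254. 206.] 244 [0.535 0.206]
short_pull 0.49 [478. 235.] 250 [ 0.473 -0.298]
long_pull 0.95 [363. 238.] 462 [ 0.464 -0.04 ]
catch 0.51 [251. 210.] 294 [0.528 0.216]
catch 0.49 [369. 174.] 182 [ 0.614 -0.058]
stopper 0.59 [461. 164.] 213 [ 0.631 -0.264]
wrench 0.87 [369. 118.] 916 [ 0.75  -0.061]
screwdriver 0.7 [257. 115.] 512 [0.753 0.207]
tape 0.64 [480. 234.] 215 [ 0.475 -0.305]
tape 0.59 [137. 256.] 1049 [0.423 0.469]
side cam at [0.163 0.903 0.983]
dispenser 0.9 [278. 235.] 1341 [0.58  0.233]
dispenser 0.77 [235. 276.] 1638 [0.611 0.386]
dispenser 0.76 [373. 265.] 1603 [0.331 0.215]
push_face 0.8 [301. 237.] 233 [0.523 0.217]
push_face 0.58 [396. 261.] 241 [0.286 0.184]
push_face 0.54 [258. 286.] 286 [0.548 0.387]
long_pull 0.6 [359. 184.] 231 [ 0.466 -0.027]
stopper 0.51 [334. 120.] 105 [ 0.642 -0.251]
stopper 0.22 [278. 234.] 1443 [0.578 0.238]
wrench 0.85 [273. 148.] 434 [ 0.767 -0.074]
wrench 0.5 [281. 236.] 1389 [0.581 0.218]
screwdriver 0.61 [221. 214.] 339 [0.753 0.229]
tape 0.64 [299. 237.] 194 [0.531 0.212]
```

View pics/top0.png

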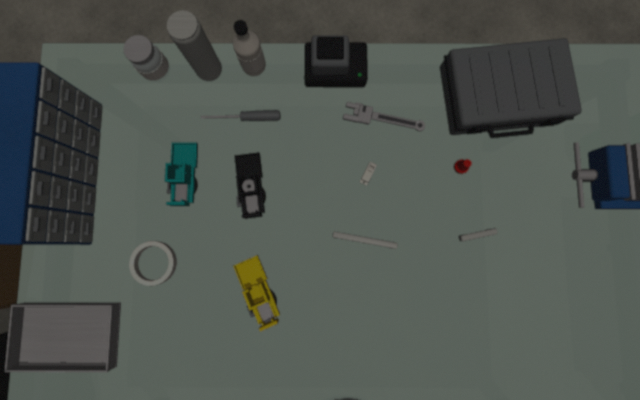

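View pics/side0.png

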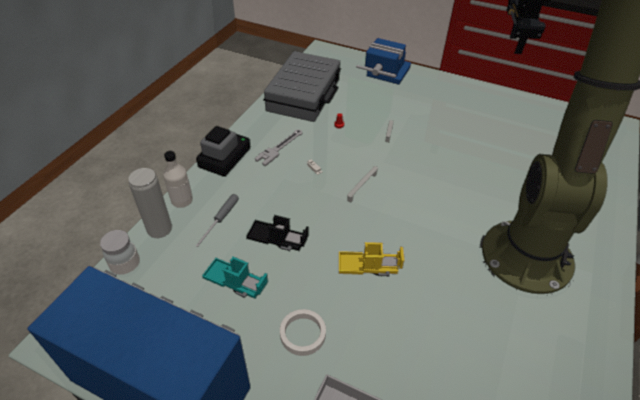

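```bash
python3 - <<'E'
from h import *
a=cv2.imread("pics/top0.png")[135:235,220:290]; b=cv2.imread("pics/side0.png")[205:260,235:320]
f=lambda i,s:cv2.resize(cv2.convertScaleAbs(i,alpha=2.2,beta=15),None,fx=s,fy=s,interpolation=cv2.INTER_CUBIC)
A=f(a,5);B=f(b,5);o=np.zeros((500,790,3),np.uint8);o[:500,:350]=A;o[:275,360:785]=B
cv2.imwrite("pics/crop1.png",o)
E
```

```text
(no output)
```

View pics/crop1.png

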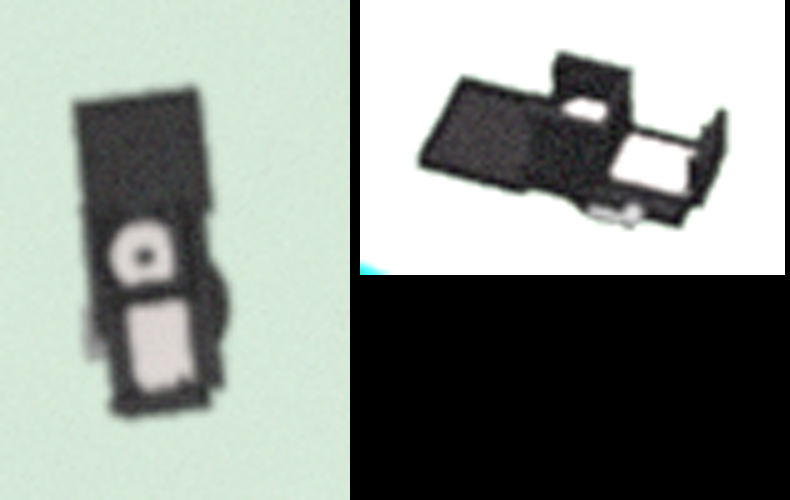

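The top view shows a black dispenser around (250,185), with look-alikes in turquoise (181,175) and yellow (257,292). The crop puts its dish at the far end (~(248,162)) and its push plate at the near end (~(252,217)). The pulls are a long one at (363,240) and a short one at (478,235), so I'm going with the black dispenser and the short pull.

```bash
python3 - <<'E'
from h import *
from scipy.optimize import least_squares
p=ctrl.get_image("top"); c=cam(p)
px=np.array([[75,102],[198,88],[110,415],[212,403]])/5+[220,135]
for q,z in zip(px,[.013,.013,.051,.051]): print(onz(c,q,z).round(4))
M=np.array([[81,29,13],[81,-29,13],[-72,21,51],[-72,-21,51]])/1e3
def f(v,r=0):
    R=Ro.from_euler('z',v[2]).as_matrix()
    return np.concatenate([proj(c,R@m+[v[0],v[1],0])-q for m,q in zip(M,px)])
s=least_squares(f,[.58,.21,.1]); print("disp",s.x,np.rad2deg(s.x[2]),f(s.x).round(1))
for l in ["short_pull","long_pull"]:
    r=ctrl.silhouettes(l,p)[0]; rc=cv2.minAreaRect(np.argwhere(r["region"])[:,::-1].astype(np.float32)); B=cv2.boxPoints(rc)
    W=np.array([onz(c,b,.027) for b in B]); print(l,rc,onz(c,rc[0],.027).round(4),[np.linalg.norm(W[i]-W[i-1]).round(3) for i in (1,2)],W[:,:2].round(3).tolist())
s=ctrl.get_state();print(Ro.from_rotvec(s["tool_rot"]).as_matrix().round(4))
print(np.array(p["fx"]), ctrl.get_image("wrist")["mount"])
E
```

```text
[0.6579 0.257  0.013 ]
[0.6648 0.1992 0.013 ]
[0.5076 0.2291 0.051 ]
[0.5129 0.1842 0.051 ]
disp [0.58136779 0.21674604 0.13933195] 7.9831327848181015 [ 0.1  0.2 -0.  -0.3  0.7  0.2 -0.8 -0. ]
short_pull ((477.05767822265625, 234.78848266601562), (7.452413082122803, 39.02710723876953), 78.69007110595703) [ 0.4725 -0.2974  0.027 ] [np.float64(0.089), np.float64(0.017)] [[0.472, -0.253], [0.489, -0.34], [0.473, -0.342], [0.456, -0.255]]
long_pull ((364.43603515625, 239.8520050048828), (61.98381042480469, 6.171548366546631), 10.30484676361084) [ 0.4606 -0.0433  0.027 ] [np.float64(0.014), np.float64(0.139)] [[0.466, 0.027], [0.48, 0.024], [0.455, -0.113], [0.442, -0.11]]
[[ 9.515e-01  3.077e-01 -0.000e+00]
 [ 3.077e-01 -9.515e-01 -1.000e-04]
 [-1.000e-04  1.000e-04 -1.000e+00]]
378.80142831432573 [[-3.73573372e-04 -9.60925844e-01 -2.76805676e-01  7.44742089e-02]
 [ 9.99999922e-01 -3.23283437e-04 -2.27314461e-04  6.10059157e-04]
 [ 1.28945650e-04 -2.76805739e-01  9.60925890e-01  2.03069068e-02]
 [ 0.00000000e+00  0.00000000e+00  0.00000000e+00  1.00000000e+00]]
```

```bash
python3 -m jog '{"translation": [[0.2,-0.12,0],[0.45,-0.28,0],[0.7,-0.44,0],[0.9,-0.56,0],[0.9,-0.56,0],[0.9,-0.56,0]], "yaw": [0,0,0,0,0,0], "jaw": [1,1,1,1,1,1]}' 10
python3 -m jog '{"translation": [[0.25,-0.15,0],[0.5,-0.3,0.1],[0.75,-0.45,0.2],[0.88,-0.56,0.3],[0.88,-0.56,0.3],[0.88,-0.56,0.3],[0.88,-0.56,0.3]], "yaw": [0,0,0,0,0,0,0], "jaw": [1,1,1,1,1,1,1]}'
python3 - <<'E'
from h import *
s=ctrl.get_state(); p=ctrl.get_image("wrist"); c=cam(p,s); cv2.imwrite("pics/w1.png",cv2.convertScaleAbs(p["pixels"],alpha=1.8))
for l in ["short_pull","long_pull"]:
  for r in ctrl.silhouettes(l,p)[:2]:
    rc=cv2.minAreaRect(np.argwhere(r["region"])[:,::-1].astype(np.float32)); B=cv2.boxPoints(rc)
    W=np.array([onz(c,b,.027) for b in B]); print(l,r["p"],rc[0],onz(c,rc[0],.027).round(4),[np.linalg.norm(W[i]-W[i-1]).round(3) for i in (1,2)])
E
```

```text
time: 1.95
position: [0.3363, -0.457, 0.4049]
tool_rot: [3.102, 0.489, -0.001]
ft_force: [-0.8, -0.8, -0.0]
grip_width: 0.405
grip_force: 0.0
time: 2.82
position: [0.4688, -0.2981, 0.3454]
tool_rot: [3.103, 0.483, 0.001]
ft_force: [-0.2, -0.2, -0.2]
grip_width: 0.007
grip_force: 0.0
long_pull 0.88 (67.45851135253906, 117.67654418945312) [ 0.4632 -0.0593  0.027 ] [np.float64(0.022), np.float64(0.132)]
```

View pics/w1.png

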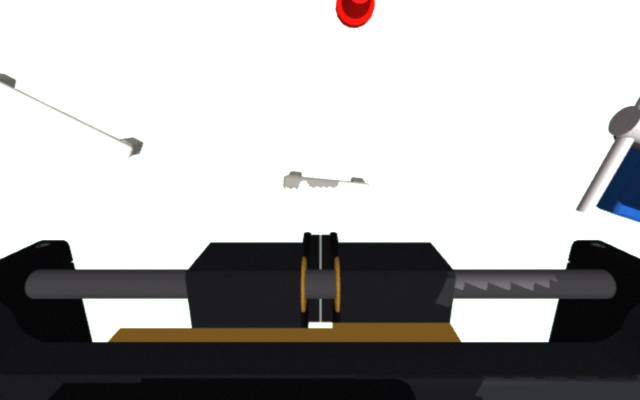

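The wrist view shows the short pull at about (325,182), washed out by my gain. The long pull is at the upper left, (70,115). I'll look again at a contrast-stretched crop of a fresh frame.

```bash
python3 - <<'E'
from h import *
s=ctrl.get_state(); p=ctrl.get_image("wrist"); c=cam(p,s); I=p["pixels"]
a=I[140:215,260:400].astype(float); a=np.clip((a-90)/(200-90)*255,0,255); print(I[140:215,260:400].reshape(-1,3).min(0),np.median(I[140:215,260:400].reshape(-1,3),0),p["fx"])
cv2.imwrite("pics/w1c.png",cv2.resize(a.astype(np.uint8),None,fx=5,fy=5,interpolation=cv2.INTER_CUBIC))
for X in ([.472,-.253,.029],[.489,-.34,.029],[.473,-.342,.029],[.456,-.255,.029],[.4725,-.2974,.029]): print(proj(c,X).round(1))
E
```

```text
[57 59 62] [165. 175. 160.] 316.076993196209
[275.9 173.3]
[368.1 183.9]
[364.3 199.8]
[273.5 189.5]
[320.6 186.6]
```

View pics/w1c.png

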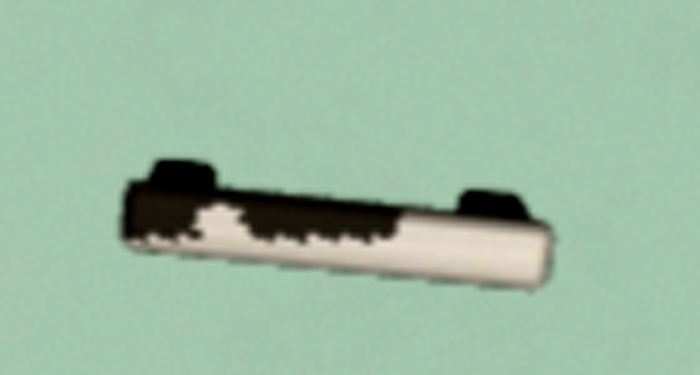

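```bash
python3 - <<'E'
from h import *
s=ctrl.get_state(); p=ctrl.get_image("wrist"); c=cam(p,s)
C=np.array([[123,182],[128,245],[540,288],[550,222]])/5+[260,140]
W=np.array([onz(c,q,.029) for q in C]); print(W.round(4),W.mean(0).round(4),np.linalg.norm(W[3]-W[0]),np.linalg.norm(W[1]-W[0]))
a=cv2.imread("pics/top0.png")[215:255,445:510].astype(float)
a=np.clip((a-60)/80*255,0,255).astype(np.uint8)
cv2.imwrite("pics/topc.png",cv2.resize(a,None,fx=10,fy=10,interpolation=cv2.INTER_CUBIC))
t=cam(ctrl.get_image("top")); print(proj(t,W.mean(0)),[proj(t,w).round(1).tolist() for w in W])
E
```

```text
[[ 0.4717 -0.2613  0.029 ]
 [ 0.4601 -0.2656  0.029 ]
 [ 0.4763 -0.3442  0.029 ]
 [ 0.4892 -0.3415  0.029 ]] [ 0.4743 -0.3032  0.029 ] 0.08213040765030136 0.012384597946254381
[479.96249895 233.92778166] [[461.4, 235.1], [463.6, 240.3], [498.2, 233.1], [496.6, 227.3]]
```

View pics/topc.png

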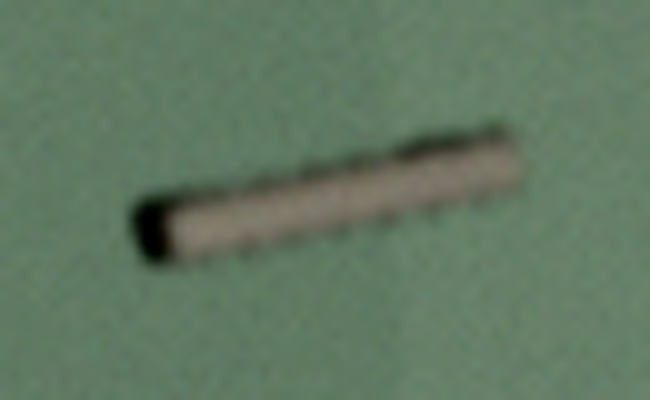

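Both views agree: the bar's middle is at about (0.473, -0.302), 82 to 84 mm long, so this is the short pull. Next, the dispenser.

```bash
python3 -m jog '{"translation": [[0.06,-0.2,0],[0.14,-0.45,0],[0.22,-0.7,0],[0.3,-0.95,0],[0.3,-0.95,0],[0.3,-0.95,0]], "yaw": [0,0,0,0,0,0], "jaw": [1,1,1,1,1,1]}'
python3 -m jog '{"translation": [[0.06,-0.2,0],[0.14,-0.45,0],[0.22,-0.7,0],[0.29,-0.95,0],[0.29,-0.95,0],[0.29,-0.95,0],[0.29,-0.95,0],[0.29,-0.95,0]], "yaw": [0.027,0.054,0.054,0.054,0.054,0.054,0.054,0.054], "jaw": [1,1,1,1,1,1,1,1]}'
cat > go.py <<'E'
import sys
from h import *
s=ctrl.get_state(); R=Ro.from_rotvec(s["tool_rot"]).as_matrix(); T=np.array(eval(sys.argv[1]))
print(s["time"],np.round(s["position"],4),"yaw deg",np.rad2deg(np.arctan2(R[1,0],R[0,0])).round(2),"shift frac",(R.T@(T-s["position"])/.2).round(3))
E
python3 go.py "[.4655,.2004,.204]"
```

```text
time: 3.88
position: [0.4684, -0.0971, 0.345]
tool_rot: [3.102, 0.489, 0.0]
ft_force: [-0.4, -0.6, -0.4]
grip_width: 0.006
grip_force: 0.0
time: 4.88
position: [0.4654, 0.1006, 0.3446]
tool_rot: [3.134, 0.22, -0.0]
ft_force: [-0.4, -0.2, -0.1]
grip_width: 0.005
grip_force: 0.0
4.875 [0.4654 0.1006 0.3446] yaw deg 8.04 shift frac [ 0.07  -0.494  0.703]
```

```bash
python3 -m jog '{"translation": [[0.03,-0.2,0],[0.07,-0.4,0],[0.07,-0.49,0.1],[0.07,-0.49,0.2],[0.07,-0.49,0.2],[0.07,-0.49,0.2]], "yaw": [0,0,0,0,0,0], "jaw": [1,1,1,1,1,1]}'
python3 go.py "[.4655,.2004,.204]"
python3 - <<'E'
from h import *
s=ctrl.get_state(); p=ctrl.get_image("wrist"); c=cam(p,s); I=cv2.convertScaleAbs(p["pixels"],alpha=1.5)
R=Ro.from_euler('z',.1393).as_matrix(); o=np.array([.5814,.2167,0])
for m in [[81,29,13],[81,-29,13],[-72,21,51],[-72,-21,51],[-64,21,51],[-64,-21,51],[-21,21,62],[21,-21,62],[-21,-21,62],[21,21,62],[-72,0,33]]:
    q=proj(c,R@(np.array(m)/1e3)+o); cv2.circle(I,tuple(int(v) for v in q),3,(0,0,255),1)
cv2.imwrite("pics/w2.png",I)
E
```

```text
time: 5.62
position: [0.4655, 0.2005, 0.3053]
tool_rot: [3.134, 0.223, 0.001]
ft_force: [0.3, -0.5, -1.1]
grip_width: 0.002
grip_force: 0.0
5.625 [0.4655 0.2005 0.3053] yaw deg 8.13 shift frac [-0.     0.001  0.507]
```

View pics/w2.png

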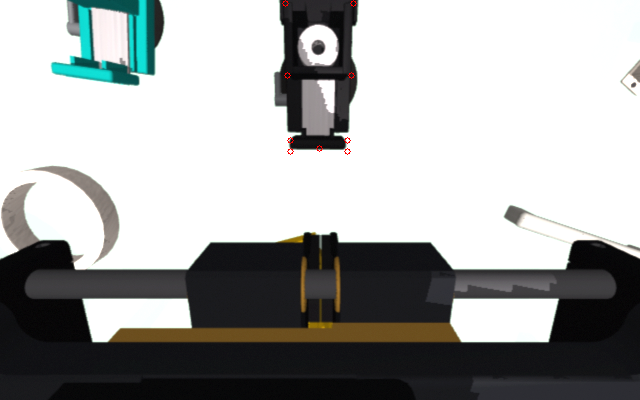

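Overlaid model points land on the dispenser (plate at (320,145)) within 1–2 px. The fingers are lined up with the middle of the plate. Descending now.

```bash
python3 -m jog '{"translation": [[0,0,0.15],[0,0,0.3],[0,0,0.42],[0,0,0.5],[0,0,0.5],[0,0,0.5]], "yaw": [0,0,0,0,0,0], "jaw": [1,1,1,1,1,1]}'
python3 -m jog '{"translation": [[0.03,0,0],[0.06,0,0],[0.1,0,0],[0.14,0,0],[0.18,0,0],[0.22,0,0],[0.26,0,0],[0.26,0,0]], "yaw": [0,0,0,0,0,0,0,0], "jaw": [1,1,1,1,1,1,1,1]}'
```

```text
time: 6.42
position: [0.4656, 0.2013, 0.2057]
tool_rot: [-3.133, -0.224, -0.003]
ft_force: [0.6, 0.2, -0.1]
grip_width: 0.005
grip_force: 0.0
time: 7.42
position: [0.5168, 0.2084, 0.2044]
tool_rot: [3.134, 0.224, -0.001]
ft_force: [-2.5, -1.0, 0.8]
grip_width: 0.007
grip_force: 1.2
```

```bash
python3 -m jog '{"translation": [[0.03,0,0],[0.06,0,0],[0.09,0,0],[0.11,0,0],[0.11,0,0],[0.11,0,0]], "yaw": [0,0,0,0,0,0], "jaw": [1,1,1,1,1,1]}'
python3 -m jog '{"translation": [[0.015,0,0],[0.025,0,0],[0.025,0,0]], "yaw": [0,0,0], "jaw": [1,1,1]}'
```

```text
time: 8.18
position: [0.5381, 0.2114, 0.2044]
tool_rot: [3.133, 0.225, -0.001]
ft_force: [-2.9, -2.1, -0.6]
grip_width: 0.006
grip_force: 1.9
time: 8.55
position: [0.543, 0.2121, 0.2044]
tool_rot: [3.133, 0.225, -0.001]
ft_force: [-4.2, -0.8, 0.0]
grip_width: 0.003
grip_force: 2.2
```

```bash
python3 -m jog '{"translation": [[0.01,0,0],[0.015,0,0],[0.015,0,0]], "yaw": [0,0,0], "jaw": [1,1,1]}'
python3 -m jog '{"translation": [[0.01,0,0],[0.015,0,0],[0.015,0,0]], "yaw": [0,0,0], "jaw": [1,1,1]}'; python3 - <<'E'
from h import *
s=ctrl.get_state(); p=ctrl.get_image("top"); cv2.imwrite("pics/t3.png",p["pixels"])
E
```

```text
time: 8.93
position: [0.5443, 0.2126, 0.2044]
tool_rot: [3.131, 0.225, -0.009]
ft_force: [-11.8, -3.7, 6.0]
grip_width: 0.007
grip_force: 5.7
time: 9.3
position: [0.5453, 0.213, 0.2043]
tool_rot: [3.129, 0.226, -0.018]
ft_force: [-17.8, -5.9, 13.1]
grip_width: 0.002
grip_force: 9.7
```

The force jumped from 4.5 to 18 N, so the plate is at its stop. Next I back off smoothly, rise clear and check.

```bash
python3 -m jog '{"translation": [[-0.05,0,0],[-0.12,0,0],[-0.2,0,0],[-0.28,0,0],[-0.36,0,0],[-0.41,0,0],[-0.41,0,0]], "yaw": [0,0,0,0,0,0,0], "jaw": [1,1,1,1,1,1,1]}'
python3 -m jog '{"translation": [[0,0,-0.2],[0,0,-0.45],[0,0,-0.7],[0,0,-0.7],[0,0,-0.7]], "yaw": [0,0,0,0,0], "jaw": [1,1,1,1,1]}'
python3 - <<'E'
from h import *
s=ctrl.get_state(); q=ctrl.get_image("wrist")["pixels"]; p=ctrl.get_image("top")["pixels"]; r=ctrl.get_image("side")["pixels"]
f=lambda i,s:cv2.resize(cv2.convertScaleAbs(i,alpha=2,beta=15),None,fx=s,fy=s,interpolation=cv2.INTER_CUBIC)
o=np.zeros((590,790,3),np.uint8)
o[:300,:350]=f(p[135:235,220:290],5)[:300]; o[:275,360:785]=f(r[205:260,235:320],5); o[300:590,200:600]=f(q[:145,220:420],2)
cv2.imwrite("pics/chk.png",o)
E
python3 go.py "[.473,-.302,.3]"
```

```text
time: 10.22
position: [0.4675, 0.2014, 0.2049]
tool_rot: [3.133, 0.225, 0.001]
ft_force: [0.3, -0.9, 0.7]
grip_width: 0.006
grip_force: 0.0
time: 10.85
position: [0.4682, 0.2012, 0.3445]
tool_rot: [3.133, 0.224, 0.0]
ft_force: [0.2, 0.1, -0.6]
grip_width: 0.004
grip_force: 0.0
11.0 [0.4677 0.2012 0.3433] yaw deg 8.2 shift frac [-0.332  2.494  0.217]
```

View pics/chk.png

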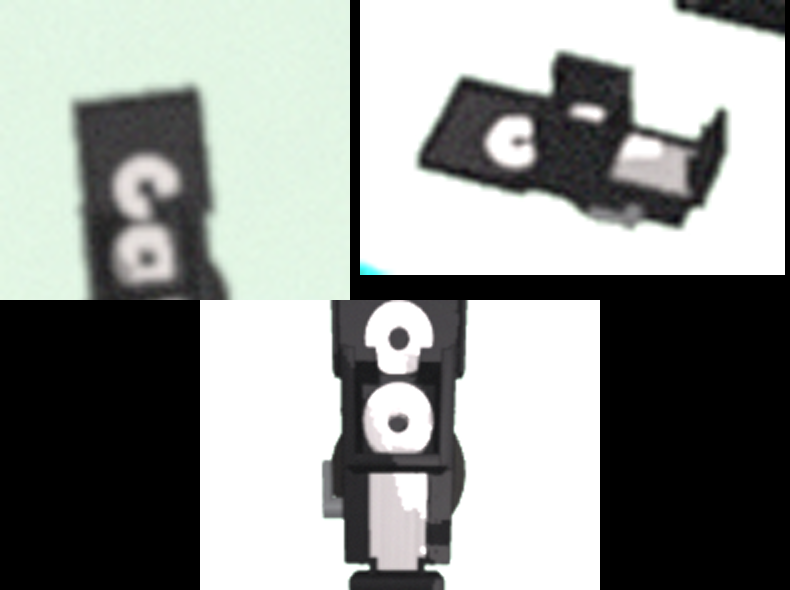

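One washer lies in the dish, the plate has sprung back, and the next washers have dropped. Next is the pull.

```bash
python3 -m jog '{"translation": [[-0.03,0.2,0],[-0.06,0.45,0],[-0.09,0.7,0],[-0.13,0.95,0],[-0.13,0.95,0],[-0.13,0.95,0]], "yaw": [0,0,0,0,0,0], "jaw": [1,1,1,1,1,1]}'
python3 -m jog '{"translation": [[-0.03,0.2,0],[-0.06,0.45,0],[-0.09,0.7,0],[-0.13,0.95,0],[-0.13,0.95,0],[-0.13,0.95,0]], "yaw": [0,0,0,0,0,0], "jaw": [1,1,1,1,1,1]}'
python3 -m jog '{"translation": [[-0.03,0.2,0],[-0.06,0.45,0],[-0.07,0.59,0],[-0.07,0.59,0],[-0.07,0.59,0]], "yaw": [0,0,0,0,0], "jaw": [1,1,1,1,1]}'
python3 go.py "[.473,-.302,.219]"
python3 - <<'E'
from h import *
p=ctrl.get_image("wrist")["pixels"][140:215,260:400].astype(float)
cv2.imwrite("pics/w4.png",cv2.resize(np.clip((p-90)/110*255,0,255).astype(np.uint8),None,fx=5,fy=5,interpolation=cv2.INTER_CUBIC))
E
```

```text
time: 11.75
position: [0.4692, 0.0102, 0.344]
tool_rot: [-3.132, -0.225, 0.002]
ft_force: [-0.2, 0.9, 0.6]
grip_width: 0.005
grip_force: 0.0
time: 12.5
position: [0.4713, -0.1801, 0.3443]
tool_rot: [-3.132, -0.229, 0.001]
ft_force: [-0.8, 0.1, -1.0]
grip_width: 0.007
grip_force: 0.0
time: 13.12
position: [0.4747, -0.2981, 0.3446]
tool_rot: [-3.132, -0.231, -0.0]
ft_force: [0.4, -0.3, -0.2]
grip_width: 0.005
grip_force: 0.0
13.125 [ 0.4747 -0.2981  0.3446] yaw deg 8.42 shift frac [-0.011  0.019  0.628]
```

View pics/w4.png

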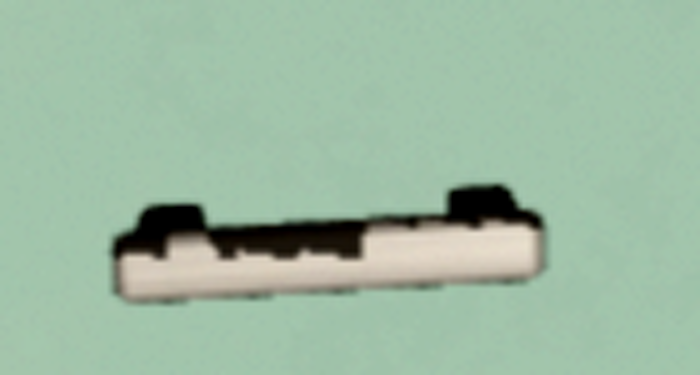

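```bash
python3 - <<'E'
from h import *
s=ctrl.get_state(); p=ctrl.get_image("wrist"); c=cam(p,s); print(onz(c,(326,191.6),.029))
E
python3 -m jog '{"translation": [[-0.01,0.02,0.15],[-0.01,0.02,0.3],[-0.01,0.02,0.42],[-0.01,0.02,0.5],[-0.01,0.02,0.5]], "yaw": [0,0,0,0,0], "jaw": [1,1,1,1,1]}'
python3 go.py "[.473,-.302,.219]"
```

```text
[ 0.47387984 -0.30453782  0.029     ]
time: 13.85
position: [0.4721, -0.3041, 0.2439]
tool_rot: [-3.132, -0.227, 0.002]
ft_force: [0.7, 0.0, 0.3]
grip_width: 0.002
grip_force: 0.0
13.85 [ 0.4721 -0.3041  0.2439] yaw deg 8.27 shift frac [ 0.006 -0.01   0.125]
```

```bash
python3 -m jog '{"translation": [[0,0,0.04],[0,0,0.08],[0,0,0.11],[0.005,0,0.12],[0.005,0,0.12],[0.005,0,0.12]], "yaw": [0,0,0,0,0,0], "jaw": [1,1,1,1,1,1]}'
python3 -m jog '{"translation": [[0,0,0],[0,0,0],[0,0,0],[0,0,0],[0,0,0],[0,0,0],[0,0,0],[0,0,0]], "yaw": [0,0,0,0,0,0,0,0], "jaw": [1,1,1,1,1,1,1,1]}'
python3 -m jog '{"translation": [[0,0,0],[0,0,0],[0,0,0],[0,0,0],[0,0,0],[0,0,0],[0,0,0],[0,0,0]], "yaw": [0,0,0,0,0,0,0,0], "jaw": [1,1,1,1,1,1,1,1]}' >/dev/null
python3 -m jog '{"translation": [[0,0,0],[0,0,0],[0,0,0],[0,0,0],[0,0,0],[0,0,0],[0,0,0],[0,0,0]], "yaw": [0,0,0,0,0,0,0,0], "jaw": [1,1,1,1,1,1,1,1]}'
python3 - <<'E'
from h import *
s=ctrl.get_state(); w=ctrl.get_image("wrist")["pixels"]; t=ctrl.get_image("top")["pixels"]
o=np.zeros((580,800,3),np.uint8); o[:300,:480]=cv2.resize(w[100:350,120:520],(480,300)); o[:270,490:790]=cv2.resize(t[190:280,430:530],(300,270)); o[310:580,:300]=cv2.resize(t[135:225,210:310],(300,270))
cv2.imwrite("pics/end.png",cv2.convertScaleAbs(o,alpha=1.4))
E
```

```text
time: 14.6
position: [0.4734, -0.305, 0.221]
tool_rot: [3.133, 0.225, 0.0]
ft_force: [-0.6, 1.0, 0.7]
grip_width: 0.008
grip_force: 0.0
time: 15.6
position: [0.4733, -0.3049, 0.2207]
tool_rot: [3.133, 0.225, -0.0]
ft_force: [-1.2, -0.2, 0.1]
grip_width: 0.0
grip_force: 0.0
time: 17.6
position: [0.4733, -0.3049, 0.2208]
tool_rot: [3.133, 0.225, -0.0]
ft_force: [0.2, -0.2, -0.1]
grip_width: 0.006
grip_force: 0.0
```

View pics/end.png

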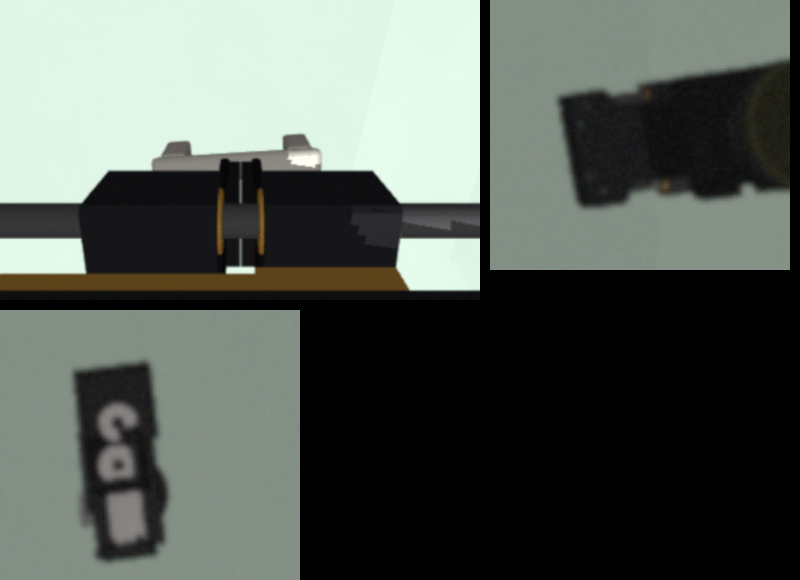

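```bash
python3 -c "
from bench import ctrl
print(ctrl.close_job())"
```

```text
the job is handed in; nothing more can be done
None
```

I pushed the black dispenser's plate fully in and it sprang back, leaving one washer in the dish; the hand was still pointing about 10 mm above the middle of the shorter pull when I handed in, after about 3 s there without touching it.

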